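Slide the covered sample pot to its inspection place and click the gate shut

ROBOT

A 7-joint arm with a two-finger parallel gripper is mounted at the origin on the work surface. World frame = base frame: x ahead of the robot, y to its left, z up, the work surface at z = 0. Lengths are in mm, angles in rad, forces in N, time in s.
With the tool pointing down it reaches from about 375 to 925 mm from the base axis. Payload 3.1 kg.
Tool frame: the origin (TCP) lies midway between the tips of the shut fingers; the grasp point (between the pads) lies 19 mm behind it; z points along the fingers, y is the direction in which the jaws open and shut (so a half turn about z gives the same grasp; the last joint's range is limited). The gripper opens to 85 mm and grips with 20 to 120 N. Pads are 22 mm wide; open, the fingers measure 114 mm over their backs; the gripper's body (76 mm by 85 mm) begins 54 mm behind the grasp point. The pads swing forward as they close: fully open they stand 13 mm farther back than shut.
Start: joints at [-1.417, 0.383, 0.044, 1.598, -0.018, 1.161, -0.05], TCP at [161.923, 629.511, 231.269] pointing down, gripper open.
Joint ranges: [-2.61, 2.61], [-0.41, 2.15], [-1.48, 1.57], [0, 2.5], [-1.57, 4.71], [0.05, 1.97], [-2.85, 2.85]. Speed limits (rad/s): [2.79, 2.79, 3.14, 3.14, 3.14, 3.14, 3.14].

INTERFACE

Orientations are given as a unit quaternion [w, x, y, z].
In Python, from rig import manip gives the robot as it stands. Calls block until the motion is done:
- manip.move_ptp(position, orientation): joint-space move of the TCP to a pose.
- manip.move_l(position, max_speed=150, attitude=None): straight line of the TCP; attitude=None keeps the orientation; max_speed is the mean speed in mm/s.
- manip.move_j(angles): joint-space move.
- manip.set_gripper(opening, newtons=None): finger opening in mm; newtons is the grip in N (None keeps the last); returns when the fingers have stopped.
- manip.wait(seconds).
- manip.solve_ik(position, orientation): joint angles nearest the present ones, or None.
- manip.get_image(name): name is "side" or "top"; returns a dict with "image" (400x640x3 uint8, red, green, blue), "camera_matrix" (3x3 intrinsics, pixels), "eye" and "attitude" of the camera in the world. Camera axes: x right, y up, looking along -z (the intrinsics and any distortion apply to the point x, -y, -z); pixel columns grow to the right and rows downward; lengths in mm; the calibration is good to about 2 mm. A picture is of the moment at which its call begins. There is no depth.
A pose or a line that the arm cannot do raises manip.IKError and nothing moves.
- manip.hand_in(): hands the job in, once; it reports no verdict.
Readings, each from a call of its own:
- manip.current_time(): time.
- manip.current_joints(): joint angles.
- manip.current_qvel(): joint speeds.
- manip.current_effort(): joint torques, N m.
- manip.current_tcp_pos(): TCP position.
- manip.current_eef_rot(): TCP orientation.
- manip.current_ft_force(): force on the tool from outside, world axes, zero at the start.
- manip.current_torque(): the same for the moment, N m.
- manip.current_width(): finger opening in mm.
Only numpy, scipy, OpenCV 4.12 (cv2) and the standard library are available. Lean on these libraries where they do the work, as an engineer would, in place of code of your own. Each camera call takes 0.05 s, during which the arm holds its last target.

TASK

Slide the covered steel pot flat along the bench, without lifting or tipping it, from its marked circle to the inspection place, and press it fully home against both padded stops: a firm but gentle push of about 15 N, never as much as 40 N. Then turn the black bar knob clockwise until the gate arm has clicked shut across the pot, leaving the pot home. Leave the jar, the bottle and the cup where they stand.

Things in the scene. Friction and masses are not known exactly. Their poses are not given: they have to be found in the camera images.
- pot: Covered round stainless pot, 110 mm outside diameter, 82 mm high, vertical wall, flat lid with nothing to grip, about 0.75 kg (varies), loose on the bench; it takes 3 to 7 N to slide. Origin: centre of its underside; z up; its straight handle points along its own -x.
- pot_handle (a point): Middle of the pot's handle, 118 mm from the pot's axis along the pot's -x and 66 mm above the bench; axes as the pot's. The handle is a level black bar 100 mm long (from 68 to 168 mm off the axis), 16 mm wide, 18 mm high (57 to 75 mm above the bench); a steel lug 22 mm wide joins it to the pot.
- home (a point): Centre of the inspection place, on the bench: a drawn 128 mm circle (a like one marks the start). The pot is home with its axis here. z up; the pot comes in along this frame's +y from its open -y side. Two fixed, rigid, padded stop walls (60 mm high, 64 mm long, 15 mm thick) form a V touching the home pot at 50 degrees either side of +y. Keep the pot's handle to the -x or -y side.
- gate_grip (a point): Grip centre of the black bar knob on the gate's post, 122 mm above the bench, on the gate's upright axis: fixed at x = +105, y = -66 mm in the frame of home. The bar is 52 mm long, 16 mm wide, 104 to 136 mm above the bench, over a 48 mm disc. Its x axis runs along the bar, the way the gate arm points; z up.
- gate_tip (a point): Far end of the gate arm, a bar 14 mm wide, 20 to 36 mm above the bench, reaching 125 mm from the gate's axis along x of gate_grip; it turns with the knob. When shut it points along -x of home, 4 mm off the home pot's -y wall and below the handle; a pot not home blocks it.
- gate (a joint): Gate and knob angle, rad, growing clockwise from above: 0 open, 2.2 shut (over 2.05 counts), stop at 2.25. Starts at 0 to 0.6, clear of the pot's way in. It stays where it is left up to about 1.35; from there to 1.78 a sprung detent resists (about 0.3 N m) and throws it back if let go; past 1.78 it snaps shut to about 2.2 and is held. Too far for one grasp: let go by 1.3 and grip the bar again.
- jar: Bystander: clear glass jar, 92 mm diameter, 164 mm high, black foot and white lid. Origin at the centre of its underside.
- bottle: Bystander: white bottle, 70 mm diameter, 170 mm high. Origin at the centre of its underside.
- cup: Bystander: small black open cup, 70 mm diameter, 45 mm high. Origin at the centre of its underside.

How it is judged:
By the outcome, as a careful person would: the job done as asked, in the order asked, and still so for the second after the job is handed in, with the robot touching nothing.
It also fails if it takes over 72 s, if anything falls off the work surface, if the arm or the gripper's body presses on something with over 40 N, if the wrist force passes 120 N, or if a joint passes its speed limit or range.

## Working session

There is one attempt and no reset: what is moved stays moved. The work goes in short steps, each a Python script; the robot and the scene stay as the last script left them, time stands still between calls to the robot, and variables do not carry over. Pictures are saved under pics/ and viewed, and the job is handed in when it is done.

```bash
ls; mkdir -p pics; python3 - <<'E'
from rig import manip
import cv2
for n in("top","side"):
    d=manip.get_image(n); cv2.imwrite(f"pics/{n}0.png",d["image"][:,:,::-1])
    print(n,{k:v for k,v in d.items() if k!="image"})
print(manip.current_time(),manip.current_eef_rot(),manip.current_tcp_pos())
E
```

```text
pics
top {'camera_matrix': array([[462.55733448,   0.        , 318.74819294],
       [  0.        , 462.55733448, 199.51570126],
       [  0.        ,   0.        ,   1.        ]]), 'eye': array([ 489.03569986,  -35.9707341 , 1365.46836528]), 'attitude': array([ 0.71076068,  0.03682234, -0.03742087, -0.70147206])}
side {'camera_matrix': array([[470.24961901,   0.        , 316.17229924],
       [  0.        , 470.24961901, 195.27752026],
       [  0.        ,   0.        ,   1.        ]]), 'eye': array([282.68855681, 848.91473183, 924.73227146]), 'attitude': array([-0.16681736, -0.07067886,  0.40800866,  0.89482143])}
0.1 [-8.14350884e-05  1.25514794e-01  9.92090978e-01 -1.23310688e-03] [161.73048901 628.65187636 229.98485353]
```

View pics/top0.png

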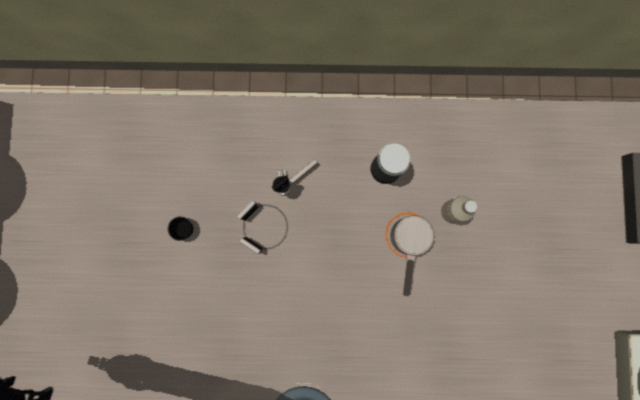

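View pics/side0.png

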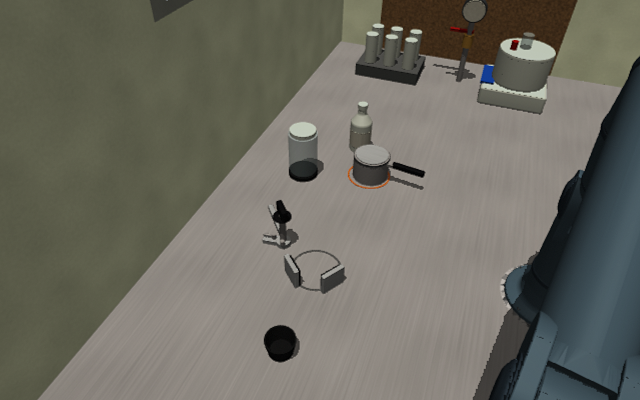

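The top view shows the pot at (413,236) with its handle pointing down. The home circle is at (265,228), with the V stops to its left. The gate knob is at (281,184), its arm reaching to (316,163). The bottle is at (462,209), the jar at (393,160) and the cup at (181,228). Next I'll measure these.

```bash
cat > h.py <<'E'
import numpy as np, cv2
from scipy.spatial.transform import Rotation as R
def rot(q): return R.from_quat([q[1],q[2],q[3],q[0]])
def cast(d,uv,z):
    uv=np.atleast_2d(np.asarray(uv,float)); K=d["camera_matrix"]
    c=np.c_[(uv[:,0]-K[0,2])/K[0,0],-(uv[:,1]-K[1,2])/K[1,1],-np.ones(len(uv))]
    w=rot(d["attitude"]).apply(c); e=d["eye"]
    return e+w*((z-e[2])/w[:,2])[:,None]
def proj(d,P):
    P=np.atleast_2d(np.asarray(P,float));K=d["camera_matrix"]
    c=rot(d["attitude"]).inv().apply(P-d["eye"])
    return np.c_[K[0,2]+K[0,0]*c[:,0]/-c[:,2],K[1,2]-K[1,1]*c[:,1]/-c[:,2]]
E
python3 - <<'E'
from rig import manip
from h import *
for n,crops in(("top",[(370,130,490,310),(220,140,340,270)]),("side",[(280,90,440,200),(250,180,370,310)])):
    d=manip.get_image(n)
    for i,(a,b,c,e) in enumerate(crops):
        s=4
        im=cv2.resize(d["image"][b:e,a:c,::-1],None,fx=s,fy=s,interpolation=cv2.INTER_CUBIC)
        im=np.clip(im*1.5,0,255).astype(np.uint8)
        for k in range(a-a%10+10,c,10): cv2.putText(im,str(k),((k-a)*s-10,10),0,.35,(0,0,255));cv2.line(im,((k-a)*s,12),((k-a)*s,18),(0,0,255))
        for k in range(b-b%10+10,e,10): cv2.putText(im,str(k),(0,(k-b)*s+4),0,.35,(0,0,255));cv2.line(im,(25,(k-b)*s),(31,(k-b)*s),(0,0,255))
        if im.shape[0]>600: im=im[:600] if 0 else cv2.resize(im,None,fx=600/im.shape[0],fy=600/im.shape[0])
        cv2.imwrite(f"pics/{n}c{i}.png",im)
E
```

```text
(no output)
```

View pics/topc0.png

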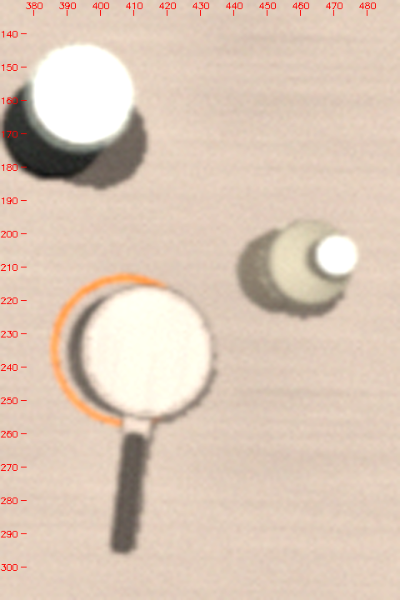

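View pics/topc1.png

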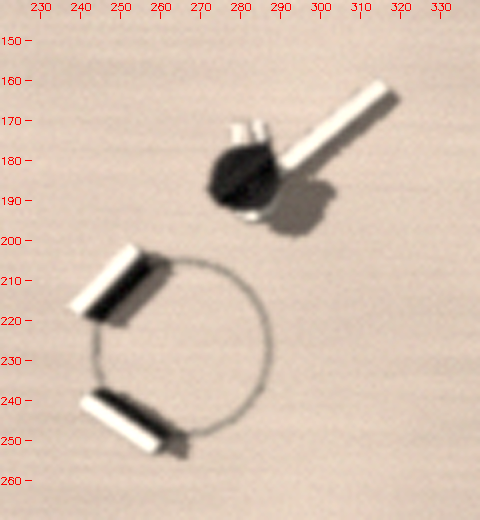

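View pics/sidec0.png

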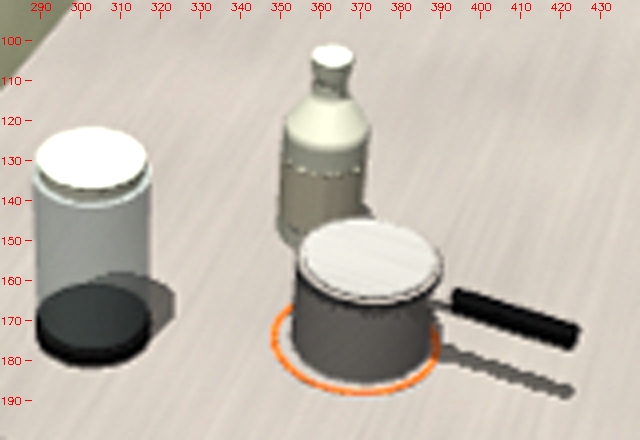

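View pics/sidec1.png

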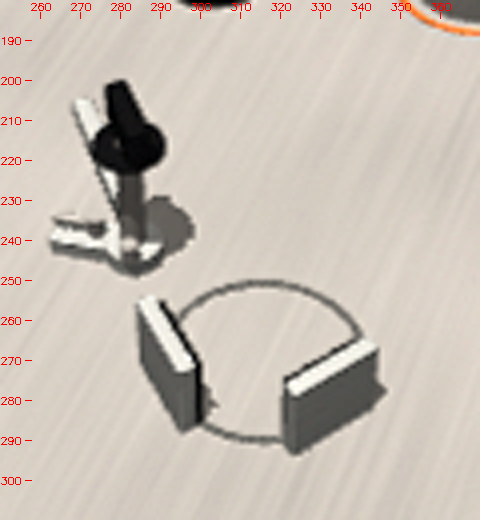

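The crops give:
- **Top:** lid centre about (414,235), handle end (406,295), gate arm end (317,162), knob (281,184), and the home circle spanning 244–288 by 205–249.
- **Side:** the pot stands clear in front of the bottle.

I'll fit these with masks next.

```bash
cat > meas.py <<'E'
from h import *
from rig import manip
def comp(m,seed):
    n,l,st,ce=cv2.connectedComponentsWithStats(m.astype(np.uint8)); 
    k=l[seed[1],seed[0]]; return (l==k),ce[k],st[k],k
if __name__=="__main__":
    d=manip.get_image("top"); im=d["image"].astype(int); g=im.sum(2)/3
    sat=im.max(2)-im.min(2)
    print("lid px",im[235,414],"bench",im[300,330],"ring",im[227,288],"arm",im[172,300])
    m=(g>150); m[:, :375]=0
    L,ce,st,k=comp(m&(np.indices(g.shape)[0]>190),(414,235)); print("lid",ce,st[:5])
    c,_=cv2.findContours(L.astype(np.uint8),0,1); el=cv2.fitEllipse(max(c,key=len)); print(el, cast(d,el[0],82), cast(d,ce,82))
    # handle
    m=(g<75); H,ce,st,k=comp(m,(408,275)); print("handle",ce,st,cast(d,ce,75))
    lh=cast(d,np.argwhere(H)[:,::-1],75)[:,:2]; mu=lh.mean(0); v=np.linalg.svd(lh-mu)[2][0]; print(mu,v, np.degrees(np.arctan2(v[1],v[0])))
    # orange
    o=(im[:,:,0]-im[:,:,2]>60)&(np.indices(g.shape)[1]<445)&(np.indices(g.shape)[1]>380)&(np.indices(g.shape)[0]>205)&(np.indices(g.shape)[0]<265)
    P=cast(d,np.argwhere(o)[:,::-1],0)[:,:2]
    def circ(P):
        A=np.c_[2*P,np.ones(len(P))];s=np.linalg.lstsq(A,(P**2).sum(1),rcond=None)[0];return s[:2],np.sqrt(s[2]+s[:2]@s[:2])
    print("start",circ(P),len(P))
    # home ring: pixels darker than local bench on right part
    bl=cv2.medianBlur(d["image"],21).astype(int).sum(2)/3
    yy,xx=np.indices(g.shape); r=np.hypot(xx-265.5,yy-227.5)
    o=(bl-g>12)&(r>18)&(r<25)&(xx>263)
    o&=~((yy>243)&(xx<272))&~((yy<212)&(xx<268))
    P=cast(d,np.argwhere(o)[:,::-1],0)[:,:2]; print("home",circ(P),len(P))
    m=(g>150); A,ce,st,k=comp(m&(xx>284)&(xx<325)&(yy>155)&(yy<190),(300,174)); P=cast(d,np.argwhere(A)[:,::-1],36)[:,:2]
    mu=P.mean(0);v=np.linalg.svd(P-mu)[2][0]; t=(P-mu)@v; print("arm",mu,v,mu+v*t.min(),mu+v*t.max(),np.degrees(np.arctan2(v[1],v[0])))
    for nm,s,reg in(("stopA",(248,211),(236,258,198,222)),("stopB",(250,246),(236,264,236,258))):
        M=(g>130)&(xx>reg[0])&(xx<reg[1])&(yy>reg[2])&(yy<reg[3])
        M=(g>bl+12)&(xx>reg[0])&(xx<reg[1])&(yy>reg[2])&(yy<reg[3])
        P=cast(d,np.argwhere(M)[:,::-1],60)[:,:2];mu=P.mean(0);v=np.linalg.svd(P-mu)[2][0];t=(P-mu)@v;print(nm,len(P),mu,v,t.min(),t.max(),np.degrees(np.arctan2(v[1],v[0])))
    K=(g<30)&(np.hypot(xx-281,yy-184)<14); P=cast(d,np.argwhere(K)[:,::-1],110); print("knob",P.mean(0),K.sum())
    for nm,uv,z in(("bottle cap",(471,206.5),170),("bottle shoulder",(463,208.5),120),("jar lid",(395,158.5),164),("cup",(181,229),45)): print(nm,cast(d,uv,z))
    s=manip.get_image("side"); print("side: bottlecap",cast(s,(362,103.5),170),"jar",cast(s,(303,130),164),"lid",cast(s,(372,155),82),"cup",cast(s,(281,333),45))
E
python3 meas.py
```

```text
lid px [180 172 159] bench [149 137 124] ring [136 124 114] arm [183 174 163]
lid [414.00474383 234.87760911] [ 396  217   37   37 1054]
((414.01434326171875, 234.8778839111328), (35.1939582824707, 36.3114128112793), 144.2395782470703) [[ 529.40933689 -301.19626214   82.        ]] [[ 529.40974724 -301.16968484   82.        ]]
handle [408.15422886 277.57711443] [404 261   9  34 201] [[ 411.96271813 -285.48113286   75.        ]]
[ 412.02013624 -285.48846996] [-0.99142047  0.13071136] 172.4892990327391
start (array([ 532.50074838, -299.20265049]), np.float64(64.17623610312637)) 201
home (array([551.02405803, 120.08229393]), np.float64(63.68325478085347)) 156
arm [714.21112293  10.86635689] [-0.65647192  0.75435046] [743.33110617 -22.59535272] [684.71069709  44.76523227] 131.03135321634596
stopA 74 [596.55905854 171.4163775 ] [-0.75311028  0.6578943 ] -29.675825991059952 30.114008027375508 138.86052297520115
stopB 72 [494.27267476 157.96400615] [-0.53796075 -0.84296989] -29.779396970986888 29.734184172495368 -122.54492599317946
knob [662.43375563  67.67380871 110.        ] 180
bottle cap [[ 602.08146015 -431.60591438  170.        ]]
bottle shoulder [[ 601.0938368  -426.40156871  120.        ]]
jar lid [[ 727.12994737 -235.80835549  164.        ]]
cup [[538.57299001 355.27658679  45.        ]]
side: bottlecap [[ 606.76694456 -427.19427572  170.        ]] jar [[ 726.19376847 -226.73462322  164.        ]] lid [[ 528.25795882 -292.94700809   82.        ]] cup [[544.99983324 347.33425995  45.        ]]
```

Pot centre is about (530,-299). Home is about (551,120) with a yaw of about 8° from the stop normals. The knob is at about (664,69) and the gate angle is about 0.06. I'll cradle the pot wall from behind between the open fingers, held low, and push it along. First I'll check reachability.

```bash
cat > plan.py <<'E'
from h import *
from rig import manip
HOME=np.array([551.,120.]); YAW=8.0
POT=np.array([530.,-299.5])
GATE=HOME+R.from_euler('z',YAW,degrees=True).as_matrix()[:2,:2]@[105,-66]
def att(deg,tilt=3.,flip=1):
    """jaw axis perpendicular to heading deg; tips lead along heading by tilt"""
    a=np.radians(deg);u=np.array([np.cos(a),np.sin(a),0]);t=np.radians(tilt)
    z=np.sin(t)*u-np.cos(t)*np.array([0,0,1.]); y=flip*np.array([-u[1],u[0],0]); x=np.cross(y,z)
    q=R.from_matrix(np.c_[x,y,z]).as_quat(); return np.array([q[3],q[0],q[1],q[2]])
def U(deg): a=np.radians(deg); return np.array([np.cos(a),np.sin(a)])
E
python3 - <<'E'
from plan import *
print("gate",GATE)
np.set_printoptions(precision=2,suppress=True)
W=np.array([565.,20.]); h=np.degrees(np.arctan2(*(W-POT)[::-1])); print(h)
for f in(1,-1):
    for p,a,z in((POT-65*U(h),h,250),(POT-65*U(h),h,24),(W-54*U(h),h,24),(W-54*U(98),98,24),(HOME-54*U(98),98,24)):
        print(f,p,manip.solve_ik([*p,z],att(a,3,f)))
    for ang in(-49,-85,-120,-172):
        print(f,ang,manip.solve_ik([*GATE,110],att(ang,0,f)))
E
```

```text
gate [664.16357188  69.25548306]
83.74839468334977
1 [ 522.92 -364.11] [-0.31  0.78  1.37  1.63 -0.8   1.44 -2.08]
1 [ 522.92 -364.11] [-0.28  1.24  1.36  1.77 -1.29  1.36 -1.83]
1 [559.12 -33.68] [-0.93  1.15  1.36  1.99 -1.29  1.26 -2.28]
1 [572.52 -33.47] [-0.91  1.17  1.36  1.95 -1.28  1.29 -2.06]
1 [558.52  66.53] [-1.11  1.15  1.36  1.98 -1.28  1.27 -2.22]
1 -49 [-0.6   0.6   0.59  1.67 -0.39  0.99  0.84]
1 -85 [-0.67  0.63  0.69  1.67 -0.46  1.01  0.27]
1 -120 [-0.7   0.65  0.74  1.67 -0.5   1.02 -0.31]
1 -172 [-0.69  0.64  0.72  1.67 -0.48  1.01 -1.24]
-1 [ 522.92 -364.11] [-0.23  0.61  1.15  1.63 -0.61  1.33  0.92]
-1 [ 522.92 -364.11] [-0.21  1.01  1.14  1.77 -1.06  1.15  1.21]
-1 [559.12 -33.68] [-0.61  0.63  0.78  1.98 -0.69  0.81  0.47]
-1 [572.52 -33.47] [-0.56  0.64  0.72  1.94 -0.65  0.82  0.67]
-1 [558.52  66.53] [-0.62  0.56  0.56  1.96 -0.51  0.76  0.39]
-1 -49 [-0.99  1.07  1.36  1.68 -1.09  1.34 -1.85]
-1 -85 [-0.99  1.07  1.36  1.68 -1.09  1.34 -2.47]
-1 -120 [-0.39  0.55  0.3   1.66 -0.19  0.96  2.59]
-1 -172 [-0.51  0.58  0.47  1.66 -0.3   0.98  1.77]
```

The IK carries a large j3 from the present posture. I'll swing the base first so j3 stays near 0.

```bash
python3 - <<'E'
from plan import *
np.set_printoptions(precision=2,suppress=True)
manip.move_j([0.55,.30,0.0,1.598,0,1.24,0.9]); manip.set_gripper(70,40)
print(manip.current_time(),manip.current_tcp_pos(),manip.current_width())
W=np.array([565.,20.]); h=np.degrees(np.arctan2(*(W-POT)[::-1]))
for f in(1,-1):
    for p,a,z in((POT-65*U(h),h,250),(POT-65*U(h),h,24),(W-54*U(h),h,24),(W-54*U(98),98,24),(HOME-54*U(98),98,24)):
        print(f,p,manip.solve_ik([*p,z],att(a,3,f)))
    for ang in(-49,-85,-120,-172):
        print(f,ang,manip.solve_ik([*GATE,110],att(ang,0,f)))
d=manip.get_image("side"); cv2.imwrite("pics/s1.png",d["image"][:,:,::-1])
E
```

```text
4.2667 [ 512.33 -362.21  283.51] 69.75804979297736
1 [ 522.92 -364.11] [-0.31  0.78  1.37  1.63 -0.8   1.44 -2.08]
1 [ 522.92 -364.11] [-0.28  1.24  1.36  1.77 -1.29  1.36 -1.83]
1 [559.12 -33.68] [ 0.42  0.54 -0.49  1.93  0.29  0.74  2.81]
1 [572.52 -33.47] [ 0.94  0.99 -1.25  1.87  1.01  1.12  2.58]
1 [558.52  66.53] [ 0.3   0.56 -0.55  1.92  0.34  0.76  2.84]
1 -49 [ 0.03  0.55 -0.26  1.63  0.17  0.98  0.43]
1 -85 [-0.02  0.54 -0.19  1.64  0.12  0.97 -0.17]
1 -120 [-0.08  0.54 -0.11  1.64  0.07  0.97 -0.74]
1 -172 [-0.19  0.54  0.03  1.64 -0.02  0.96 -1.58]
-1 [ 522.92 -364.11] [ 0.52  0.36  0.06  1.59 -0.07  1.22  0.49]
-1 [ 522.92 -364.11] [ 0.54  0.61  0.03  1.74 -0.09  0.82  0.52]
-1 [559.12 -33.68] [ 0.12  0.49 -0.12  1.95  0.01  0.7  -0.1 ]
-1 [572.52 -33.47] [ 0.14  0.52 -0.15  1.9   0.03  0.73  0.12]
-1 [558.52  66.53] [ 0.03  0.51 -0.23  1.93  0.09  0.71 -0.1 ]
-1 -49 [-0.31  0.54  0.19  1.65 -0.12  0.96 -2.51]
-1 -85 [ 0.26  0.61 -0.57  1.62  0.37  1.02  2.8 ]
-1 -120 [ 0.19  0.59 -0.48  1.62  0.31  1.01  2.23]
-1 -172 [ 0.13  0.57 -0.39  1.63  0.25  0.99  1.37]
```

View pics/s1.png

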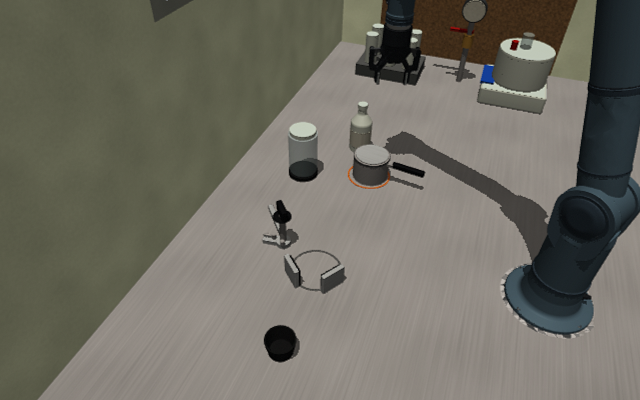

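The side view shows the arm clear of everything, with the gripper above and behind the pot at (395,60) and the scene undisturbed. Next I descend behind the pot.

```bash
python3 - <<'E'
from plan import *
np.set_printoptions(precision=2,suppress=True)
W=np.array([565.,20.]); h=np.degrees(np.arctan2(*(W-POT)[::-1]))
p=POT-67*U(h)
manip.move_ptp([*p,250],att(h,3,-1)); print(manip.current_ft_force())
manip.move_l([*p,120],120); print(manip.current_ft_force())
manip.move_l([*p,26],80)
print(manip.current_time(),manip.current_tcp_pos(),manip.current_ft_force(),manip.current_width())
for n in("side","top"):
  d=manip.get_image(n); cv2.imwrite(f"pics/{n}2.png",d["image"][:,:,::-1])
a=cv2.imread("pics/side2.png")[90:200,270:430]; b=cv2.imread("pics/top2.png")[180:300,360:500]
cv2.imwrite("pics/c2.png",np.hstack([cv2.resize(a,(420,289)),cv2.resize(b,(337,289))]))
E
```

```text
[0.82 0.87 0.58]
[0.82 0.55 0.12]
7.35 [ 523.3  -366.56   26.8 ] [ 0.33 -0.1  -0.23] 69.54231807861348
```

View pics/c2.png

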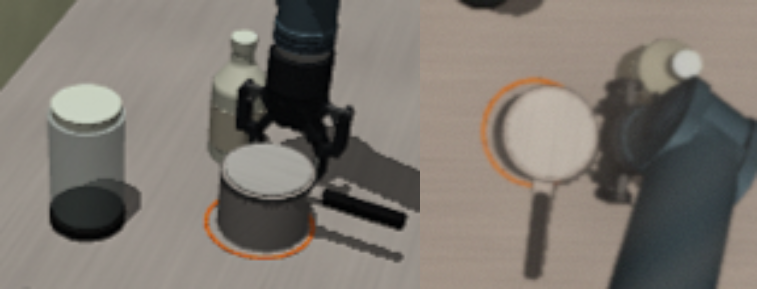

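The gripper sits behind the pot, with its fingers straddling the wall and clear of the bottle. I push in segments and watch the force.

```bash
python3 - <<'E'
from plan import *
np.set_printoptions(precision=2,suppress=True)
W=np.array([565.,20.]); u=U(np.degrees(np.arctan2(*(W-POT)[::-1])))
p0=POT-67*u
for s,v in((8,40),(14,20),(20,20),(40,40),(100,60)):
    manip.move_l([*(p0+s*u),26],v); print(s,manip.current_tcp_pos(),manip.current_ft_force(),manip.current_width())
print(manip.current_time())
for n in("side","top"):
  d=manip.get_image(n); cv2.imwrite(f"pics/{n}3.png",d["image"][:,:,::-1])
a=cv2.imread("pics/side3.png")[90:220,250:430]; b=cv2.imread("pics/top3.png")[180:300,340:480]
cv2.imwrite("pics/c3.png",np.hstack([cv2.resize(a,(420,289)),cv2.resize(b,(337,289))]))
E
```

```text
8 [ 523.9  -357.26   26.06] [ 0.58 -0.8   0.01] 70.4341973651184
14 [ 524.27 -352.98   26.11] [ 0.96 -1.77 -0.93] 69.61781147983451
20 [ 524.84 -346.75   26.14] [ 0.22 -5.07 -1.11] 69.62860306035853
40 [ 526.75 -325.86   25.98] [-0.77 -3.21  1.22] 69.62779775403979
100 [ 533.73 -266.47   26.03] [-0.24 -3.72  1.33] 70.03831628013232
10.5
```

View pics/c3.png

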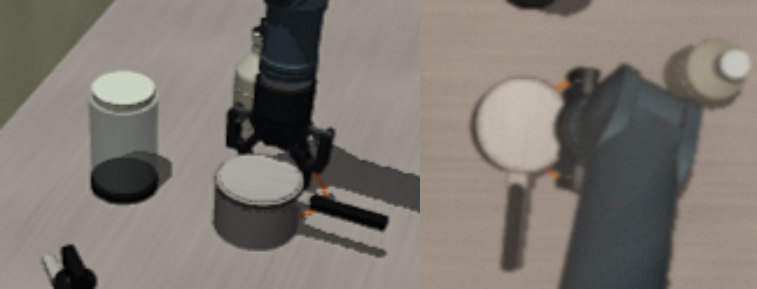

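The pot slides flat in the cradle at about 4 N. I continue to the waypoint, re-head to 98°, and stop short of home.

```bash
python3 - <<'E'
from plan import *
np.set_printoptions(precision=2,suppress=True)
W=np.array([565.,20.]); h=np.degrees(np.arctan2(*(W-POT)[::-1])); u=U(h)
def rep(t): print(t,manip.current_tcp_pos(),manip.current_ft_force())
for e in (POT+200*u-53*u, W-53*u): manip.move_l([*e,26],80); rep("a")
for a in(88.5,93,98): manip.move_l([*(W-54*U(a)),26],15,att(a,3,-1)); rep(a)
manip.move_l([*(HOME-30*U(98)-53*U(98)),26],50); rep("pre")
print(manip.current_time())
for n in("side","top"):
  d=manip.get_image(n); cv2.imwrite(f"pics/{n}4.png",d["image"][:,:,::-1])
a=cv2.imread("pics/side4.png")[180:310,230:410]; b=cv2.imread("pics/top4.png")[160:280,220:360]
cv2.imwrite("pics/c4.png",np.hstack([cv2.resize(a,(420,289)),cv2.resize(b,(337,289))]))
E
```

```text
a [ 545.48 -154.09   25.98] [-1.09 -5.68  1.8 ]
a [558.38 -33.71  25.95] [-0.47 -5.02  2.59]
88.5 [562.61 -33.79  25.6 ] [-1.19 -3.69  0.44]
93 [567.09 -33.5   25.65] [-1.99 -2.58  0.45]
98 [571.81 -33.05  25.76] [-2.52 -2.44  0.72]
pre [562.5   37.84  26.  ] [ 1.16 -2.04 -3.01]
16.7833
```

View pics/c4.png

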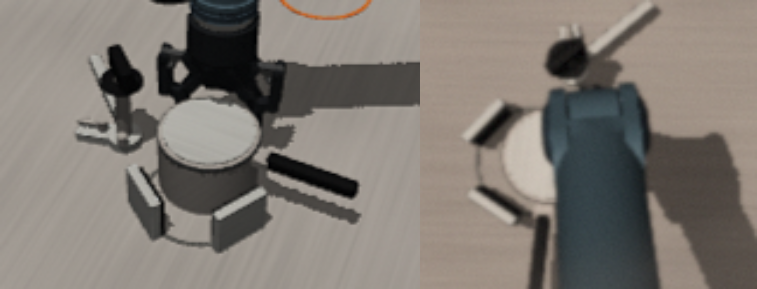

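The pot is about 30 mm short of home. The handle (57–75 mm high) points slightly toward the left stop's end (60 mm high), so I need to measure its direction first.

```bash
cat > pot.py <<'E'
from plan import *
def pot(n="side",seedP=None,tag=None):
    d=manip.get_image(n); im=d["image"]; g=im.astype(int).sum(2)/3
    return d,g
def handle(d,seed,zz=66,thr=30):
    g=d["image"].astype(int).sum(2)/3
    m=(g<thr).astype(np.uint8); nn,l,st,ce=cv2.connectedComponentsWithStats(m)
    k=l[seed[1],seed[0]]; P=np.argwhere(l==k)[:,::-1]; w=cast(d,P,zz)[:,:2]; mu=w.mean(0)
    v=np.linalg.svd(w-mu)[2][0]; v*=np.sign(-v[0]); t=(w-mu)@v
    return st[k],mu,np.degrees(np.arctan2(v[1],v[0]))%360,mu+v*t.min(),mu+v*t.max()
E
python3 - <<'E'
from pot import *
np.set_printoptions(precision=2,suppress=True)
d=manip.get_image("side"); print(handle(d,(365,259)))
im=cv2.resize(d["image"][200:320,270:410,::-1],None,fx=5,fy=5,interpolation=cv2.INTER_CUBIC); cv2.imwrite("pics/c5.png",np.clip(im*1.4,0,255).astype(np.uint8))
E
```

```text
(array([345, 249,  38,  20, 285], dtype=int32), array([437.45,  99.88]), np.float64(174.0589725918049), array([487.72,  94.65]), array([389.22, 104.9 ]))
```

View pics/c5.png

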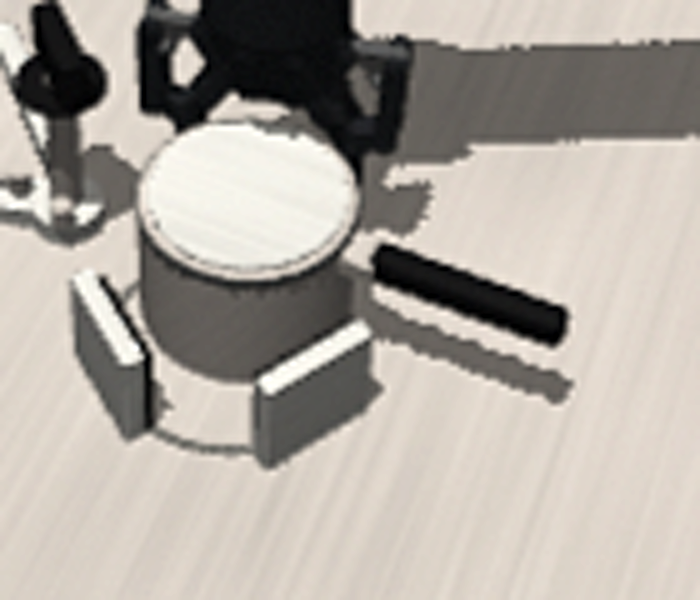

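The handle points at 174°. It would strike the left stop's end, since that corner sits at about (483,127), right on the handle line. I'll back off, nudge the handle toward -y to about 200° with the closed fingers, then re-cradle.

```bash
python3 - <<'E'
from pot import *
np.set_printoptions(precision=2,suppress=True)
def rep(t): print(t,manip.current_tcp_pos(),manip.current_ft_force())
p=manip.current_tcp_pos(); b=p[:2]-35*U(98)
manip.move_l([*b,26],60); manip.move_l([*b,150],150)
manip.set_gripper(0)
q=att(90,0,-1); print(manip.solve_ik([416,145,150],q),manip.solve_ik([416,145,46],q),manip.solve_ik([416,58,46],q))
manip.move_ptp([416,145,150],q); manip.move_l([416,145,46],100); rep("down")
for y in(125,100,80,62): manip.move_l([416,y,46],40); rep(y)
manip.move_l([416,75,46],60); manip.move_l([416,75,150],150); rep("up")
print(manip.current_time(),manip.current_width())
for n in("side","top"):
  d=manip.get_image(n); cv2.imwrite(f"pics/{n}6.png",d["image"][:,:,::-1])
a=cv2.imread("pics/side6.png")[180:310,230:410]; b=cv2.imread("pics/top6.png")[160:280,220:360]
cv2.imwrite("pics/c6.png",np.hstack([cv2.resize(a,(420,289)),cv2.resize(b,(337,289))]))
E
```

```text
[-0.25  0.1  -0.18  2.15  0.02  0.9  -0.45] [-0.28  0.28 -0.16  2.21  0.07  0.65 -0.49] [-0.13  0.25 -0.11  2.26  0.05  0.64 -0.28]
down [416.63 145.23  46.51] [ 0.38 -0.04  1.  ]
125 [416.07 124.91  46.05] [-0.09  0.34 -0.27]
100 [416.2   99.49  45.99] [-0.36  0.5  -0.3 ]
80 [415.62  79.39  45.9 ] [-0.13 -0.14  0.46]
62 [415.59  61.34  45.88] [-0.11 -0.44  0.78]
up [415.2   74.7  149.27] [-0.61 -0.69 -0.6 ]
25.225 0.16733719623534096
```

View pics/c6.png

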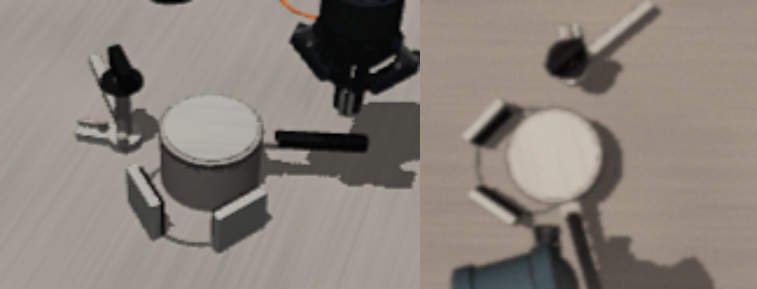

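The handle now points clear of the stop. It reads from about (573,213) to (590,289) in the crop. Next I measure both and re-cradle.

```bash
cat >> pot.py <<'E'
def lid(d,win,thr=None):
    g=d["image"].astype(int).sum(2)/3; yy,xx=np.indices(g.shape)
    m=((g>150)&(xx>win[0])&(xx<win[1])&(yy>win[2])&(yy<win[3])).astype(np.uint8)
    m=cv2.morphologyEx(m,cv2.MORPH_OPEN,np.ones((7,7)))
    c,_=cv2.findContours(m,0,1); c=max(c,key=cv2.contourArea); el=cv2.fitEllipse(c); return el,cast(d,el[0],82)[0]
E
python3 - <<'E'
from pot import *
np.set_printoptions(precision=2,suppress=True)
d=manip.get_image("side"); print(handle(d,(365,243))); print(lid(d,(285,350,210,265)))
d=manip.get_image("top"); print(lid(d,(240,330,195,255)))
print(lid(manip.get_image("side"),(285,350,210,265)))
E
```

```text
(array([348, 239,  40,   9, 290], dtype=int32), array([441.18,  47.64]), np.float64(197.14034001634832), array([488.82,  62.33]), array([395.68,  33.61]))
(((315.40020751953125, 230.76580810546875), (33.932228088378906, 52.57870101928711), 127.59136962890625), array([573.02,  70.02,  82.  ]))
(((275.06842041015625, 224.0740966796875), (36.648582458496094, 37.11116027832031), 44.38286209106445), array([554.25,  84.1 ,  82.  ]))
(((315.26641845703125, 231.42662048339844), (32.19460678100586, 53.767311096191406), 127.05766296386719), array([572.51,  72.31,  82.  ]))
```

The pot is at (554,84) and its handle at 197°, which clears the stop by roughly 10 mm. I re-cradle and press home with force feedback.

```bash
python3 - <<'E'
from pot import *
np.set_printoptions(precision=2,suppress=True)
u=U(98); pot=np.array([555.,84.])
b=pot-67*u; q=att(98,3,-1)
manip.move_ptp([*b,160],q); manip.set_gripper(70,40)
manip.move_l([*b,26],90)
f0=manip.current_ft_force(); print("f0",f0,manip.current_tcp_pos())
F=lambda: -(manip.current_ft_force()-f0)[:2]@u
s=0; manip.move_l([*(b+14*u),26],30); print(F())
manip.move_l([*(b+42*u),26],30); print("42",F(),manip.current_tcp_pos())
s=42
while s<62:
    s+=1; manip.move_l([*(b+s*u),26],10); manip.wait(.05); f=F(); g=manip.current_ft_force()-f0
    print(s,round(f,2),g,manip.current_tcp_pos()[:2])
    if f>10: break
print(manip.current_time())
E
```

```text
f0 [-0.02  0.16  0.06] [564.99  17.65  26.67]
0.1127351904698293
42 4.980712782962708 [559.04  56.01  26.05]
43 4.77 [ 1.52 -4.6   1.15] [558.97  56.6 ]
44 5.06 [ 0.44 -5.05  0.76] [558.79  57.41]
45 5.37 [ 1.01 -5.28  0.73] [558.71  58.39]
46 5.91 [ 0.81 -5.85  1.41] [558.53  59.35]
47 5.92 [ 0.26 -5.94  1.79] [558.39  60.35]
48 6.27 [ 0.69 -6.23  1.58] [558.27  61.32]
49 6.73 [ 0.88 -6.68  0.76] [558.1  62.3]
50 6.28 [ 1.33 -6.15  1.15] [558.01  63.31]
51 5.77 [ 1.27 -5.65  1.12] [557.89  64.28]
52 5.84 [ 1.17 -5.73  0.81] [557.73  65.24]
53 5.51 [ 0.96 -5.43  1.87] [557.59  66.24]
54 5.84 [ 0.64 -5.81  0.16] [557.49  67.23]
55 6.3 [ 0.32 -6.32  1.03] [557.37  67.86]
56 8.24 [ 0.44 -8.26  0.51] [557.4   67.92]
57 8.82 [ 1.58 -8.68  0.92] [557.46  68.07]
58 10.31 [  1.19 -10.24   1.06] [557.53  68.21]
34.9667
```

The stops are in contact. TCP y has stopped at about 68, which puts the pot at y ≈ 120. I press on to about 15 N.

```bash
python3 - <<'E'
from pot import *
np.set_printoptions(precision=2,suppress=True)
u=U(98); b=np.array([555.,84.])-67*u; f0=np.array([-.02,.16,.06])
F=lambda: -(manip.current_ft_force()-f0)[:2]@u
s=58
while s<68:
    s+=1; manip.move_l([*(b+s*u),26],10); manip.wait(.1); f=np.mean([F() for _ in range(3)])
    print(s,round(f,2),manip.current_ft_force()-f0,manip.current_tcp_pos()[:2])
    if f>15.5: break
manip.wait(.3); print(F())
p=b+(s-5)*u
manip.move_l([*p,26],15); manip.move_l([*(b-5*u),26],60); manip.move_l([*(b-5*u),240],200)
print(manip.current_time())
d=manip.get_image("top"); cv2.imwrite("pics/top7.png",d["image"][:,:,::-1])
e=manip.get_image("side"); cv2.imwrite("pics/side7.png",e["image"][:,:,::-1])
a=cv2.imread("pics/side7.png")[180:310,230:410]; b=cv2.imread("pics/top7.png")[160:280,220:360]
cv2.imwrite("pics/c7.png",np.hstack([cv2.resize(a,(420,289)),cv2.resize(b,(337,289))]))
E
```

```text
59 11.22 [  1.95 -11.05   0.56] [557.61  68.3 ]
60 12.06 [  2.38 -11.85   1.05] [557.66  68.36]
61 13.36 [  3.31 -13.03   0.43] [557.74  68.59]
62 14.34 [  2.27 -14.16   0.47] [557.82  68.69]
63 15.24 [  2.1  -15.09   0.41] [557.88  68.77]
64 17.13 [  3.09 -16.86   0.94] [558.02  69.19]
16.84730602117342
40.2833
```

View pics/c7.png

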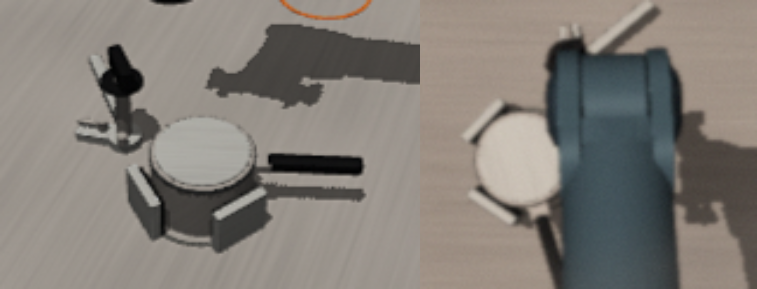

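The pot is seated against both stops, lid at (203,151) in the side crop, and the arm is clear. Next I turn the gate with a first grasp to about 1.2 rad.

```bash
python3 - <<'E'
from pot import *
np.set_printoptions(precision=2,suppress=True)
def rep(t): print(t,round(manip.current_time(),2),manip.current_tcp_pos(),manip.current_ft_force(),manip.current_torque(),round(manip.current_width(),1))
G=GATE
manip.move_ptp([*G,200],att(-49,0,1)); manip.set_gripper(60,50); rep("hover")
manip.move_l([*G,112],90); rep("down")
manip.set_gripper(0,50); rep("grip")
p=manip.current_tcp_pos()
for a in(-65,-82,-99,-115):
    manip.move_ptp([*G,112],att(a,0,1)); rep(a)
E
```

```text
hover 41.21 [664.    67.69 200.81] [-0.11 -0.19  0.79] [ 0.03 -0.02 -0.02] 59.8
down 42.33 [664.98  69.37 112.93] [-0.98  0.26 -0.12] [ 0.   -0.02 -0.01] 59.8
grip 42.8 [664.52  69.33 112.67] [-0.4  -0.24  2.82] [0.08 0.11 0.03] 15.1
-65 43.15 [664.46  69.26 112.66] [-1.96 -0.04  2.72] [-0.06  0.27  0.01] 15.3
-82 43.52 [664.38  69.25 112.63] [-1.24 -0.93  4.76] [-0.06  0.37 -0.07] 14.9
-99 43.88 [664.3   69.23 112.63] [-1.75  0.19  5.43] [-0.06  0.4  -0.06] 15.2
-115 44.23 [664.21  69.29 112.64] [-2.11 -0.12  4.89] [-0.03  0.42 -0.06] 15.2
```

Turning well. I release, check, regrip, and go through the detent.

```bash
python3 - <<'E'
from pot import *
np.set_printoptions(precision=2,suppress=True)
def rep(t): print(t,round(manip.current_time(),2),manip.current_tcp_pos(),manip.current_ft_force(),manip.current_torque(),round(manip.current_width(),1))
G=GATE
manip.set_gripper(60,50); rep("open")
d=manip.get_image("side"); cv2.imwrite("pics/side8.png",d["image"][:,:,::-1])
manip.set_gripper(0,60); rep("regrip")
for a in(-130,-144,-158,-166,-171):
    manip.move_ptp([*G,112],att(a,0,1)); rep(a)
d=manip.get_image("side"); cv2.imwrite("pics/side9.png",d["image"][:,:,::-1])
a=[cv2.resize(cv2.imread(f"pics/side{k}.png")[170:310,230:410],(390,303)) for k in(8,9)]
cv2.imwrite("pics/c9.png",np.hstack(a))
E
```

```text
open 44.73 [664.04  69.21 111.67] [ 0.14 -0.82  0.64] [-0.04  0.03 -0.02] 59.5
regrip 45.25 [664.17  69.24 112.19] [0.2  0.11 1.21] [0.03 0.07 0.03] 14.7
-130 45.59 [664.04  69.42 112.22] [-2.46 -0.    1.76] [-0.07  0.27  0.2 ] 15.1
-144 45.92 [663.97  69.39 112.21] [-2.12 -0.27  2.7 ] [-0.02  0.39  0.07] 14.6
-158 46.24 [663.94  69.35 112.18] [-2.86  0.1   3.37] [ 0.09  0.51 -0.14] 15.0
-166 46.49 [663.98  69.41 112.21] [-3.75 -0.02  5.52] [ 0.05  0.63 -0.28] 14.8
-171 46.74 [664.    69.39 112.19] [-2.09  0.07  4.79] [ 0.11  0.65 -0.26] 14.8
```

View pics/c9.png

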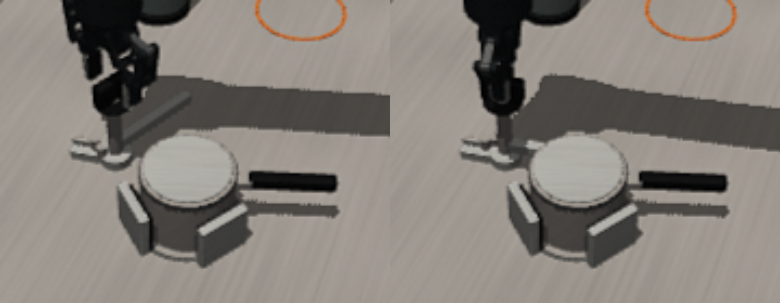

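The left crop shows the arm partly turned. The right shows it across the pot's far side. I release, lift and check.

```bash
python3 - <<'E'
from pot import *
np.set_printoptions(precision=2,suppress=True)
manip.set_gripper(60,50); p=manip.current_tcp_pos(); manip.move_l([*p[:2],230],150)
manip.move_j([-1.2,.30,0.0,1.598,0,1.24,-.5]); print(manip.current_time(),manip.current_ft_force())
d=manip.get_image("top"); cv2.imwrite("pics/top10.png",d["image"][:,:,::-1])
e=manip.get_image("side"); cv2.imwrite("pics/side10.png",e["image"][:,:,::-1])
a=cv2.imread("pics/side10.png")[180:310,230:410]; b=cv2.imread("pics/top10.png")[150:290,220:340]
cv2.imwrite("pics/c10.png",np.hstack([cv2.resize(a,(420,303)),cv2.resize(b,(360,420))[:303]])) if 0 else cv2.imwrite("pics/c10.png",np.hstack([cv2.resize(a,(440,318)),cv2.resize(b,(273,318))]))
print("lid",lid(d,(240,300,195,255)))
g=d["image"].astype(int).sum(2)/3; print(handle(d,(265,265),66,75) )
E
```

```text
50.5167 [0.05 0.52 0.31]
lid (((261.789306640625, 225.36280822753906), (35.572574615478516, 36.43000030517578), 38.85203552246094), array([550.2 , 120.83,  82.  ]))Traceback (most recent call last):
  File "<stdin>", line 10, in <module>
  File "pot.py", line 9, in handle
    v=np.linalg.svd(w-mu)[2][0]; v*=np.sign(-v[0]); t=(w-mu)@v
      ~~~~~~~~~~~~~^^^^^^
    u, s, vh = gufunc(a, signature=signature)
               ~~~~~~^^^^^^^^^^^^^^^^^^^^^^^^
numpy._core._exceptions._ArrayMemoryError: Unable to allocate 415. GiB for an array with shape (236001, 236001) and data type float64
```

View pics/c10.png

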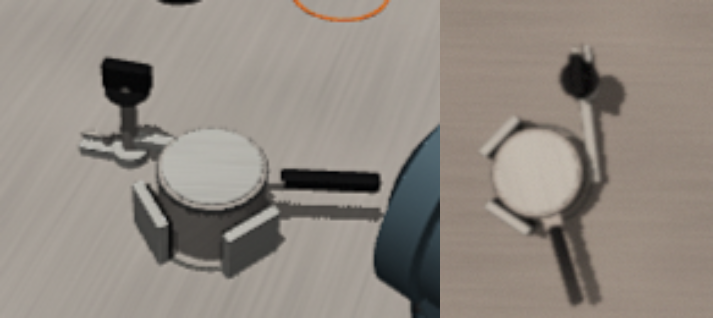

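View pics/top10.png

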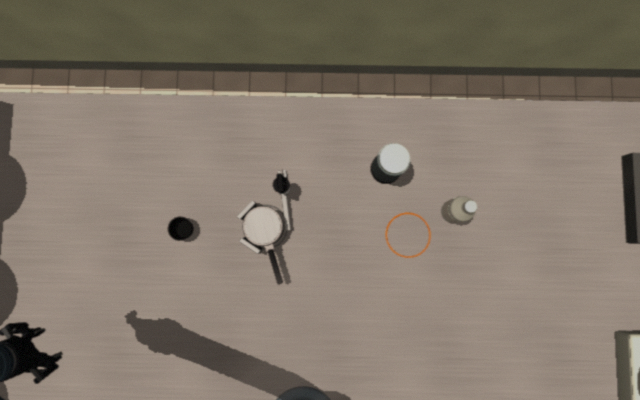

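The pot is at (550,121) against a home of (551,120). The gate lies along the pot's right side from (284,192) to (289,231), and the bystanders have not moved. One quick check of the gate angle, then hand in.

```bash
python3 - <<'E'
from pot import *
d=manip.get_image("top"); g=d["image"].astype(int).sum(2)/3; yy,xx=np.indices(g.shape)
A=((g>145)&(xx>281)&(xx<294)&(yy>194)&(yy<233)); P=cast(d,np.argwhere(A)[:,::-1],36)[:,:2]
v=np.cov(P.T); w=np.linalg.eigh(v)[1][:,1]; w*=-np.sign(w[0]); a=np.degrees(np.arctan2(w[1],w[0]))%360
print(A.sum(),a, "gate rad", 2.2-np.radians(a-(180+YAW)))
far=P[np.argmin(P[:,0])]; u=far-GATE; print(far,np.hypot(*u),np.degrees(np.arctan2(u[1],u[0]))%360)
manip.hand_in(); print(manip.current_time())
E
```

```text
95 190.9022759470861 gate rad 2.1493457289219107
[557.29318883  51.25183198] 108.37624382409749 189.5624052928815
the job is handed in; nothing more can be done
the job is handed in; nothing more can be done
```

The pot is home against both stops, the gate is shut across it, and I handed the job in at about 50.6 s of the 72 s allowed.

**How it went**
- **Slide:** I cradled the pot low between the open fingers and slid it flat along the bench, at about 4–7 N.
- **Handle:** 30 mm short of home, the handle lined up with the end of one stop. I backed off and nudged the handle round to about 197° with the closed fingers, then cradled the pot again.
- **Press:** I pressed it home with force readings. The push reached about 17 N, a little over the 15 N aim and well under 40 N. The fingers stopped advancing against the stops.
- **Gate:** I turned the knob clockwise in two grasps, letting go at about 1.2 rad, then took it through the detent to shut.

**Last checks, with the arm clear**
- **Pot:** centre measured at (550.2, 120.8) against home at about (551, 120), within camera accuracy.
- **Gate:** the angle measured about 2.15 to 2.17 rad in the image, where over 2.05 counts as shut. The arm stayed in place after I let go.
- **Bystanders:** by eye, the jar, bottle and cup are where they started in the top view.
- **Failed check:** re-measuring the handle direction from the top view after the gate was shut failed because of a bad pixel seed. The picture shows the handle clear of the stops and on the -x side.

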